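Close the desk cable box: turn its keyed cap to the key and press it home

ROBOT

A 6-joint arm with a two-finger parallel gripper is mounted at the origin on a cart in front of the work surface, level with it; the furniture and walls round the work are solid. World frame = base frame: x ahead of the robot, y to its left, z up, the work surface at z = 0. Lengths are in m, angles in rad, forces in N, time in s.
With the tool pointing down it reaches from about 0.225 to 0.875 m from the base axis. Payload 3.4 kg.
Tool frame: the origin (TCP) lies on the centre line of the jaws, within the pads' length; the fingertips stand 17 mm ahead of it and the grasp point (between the pads) lies 2 mm behind it (nose_length is the distance from the TCP to the fingertips, in m); z points along the fingers, y is the line along which they close (so a half turn about z gives the same grasp; the last joint's range is limited). The gripper opens to 85 mm and grips with 20 to 120 N. Pads are 22 mm wide; open, the fingers measure 114 mm over their backs; the gripper's body (76 mm by 85 mm) begins 54 mm behind the grasp point. The pads swing forward as they close: fully open they stand 13 mm farther back than shut.
Start: joints at [1.035, 0.276, 1.505, -0, 1.361, -0.121], TCP at [0.232, 0.526, 0.248] pointing down, gripper open.
Joint ranges: [-2.89, 2.89], [-0.75, 2.08], [0.22, 2.7], [-1.18, 4.32], [0.11, 2.71], [-2.7, 2.7]. Speed limits (rad/s): [2.57, 2.57, 3.14, 3.14, 3.14, 3.14].

INTERFACE

Orientations are given as a unit quaternion [w, x, y, z].
In Python, from rig import get_state, get_image, sign_off, find_in, place_of, nose_length gives the robot as it stands.
- The arm moves only by the tool apply_moves, never from a script. Its argument "deltas" is one flat list of numbers, 5 for each row, row after row: the finger opening in mm, from 0 to 85.4, then the shift along the tool's x, y, z in mm, then the turn about the tool's z in degrees. A call has 1 to 12 rows; each row is the pose to reach, as a shift and turn from the pose commanded when the call began, along the tool's axes at that moment; what a row does not reach only later rows make up. A row lasts 1/12 s, in which the tool goes at most 41.7 mm and 7.16 degrees, less where a joint would pass 70% of its speed; a pose out of reach is approached as far as the arm can. A call with a gripper value outside its range is refused whole. The fingers move at their own pace and stop on an object; "squeeze" is the grip in N (left out, the last holds). Time passes only in rows, so rows that repeat a pose let the fingers close. It gives the time, the measured TCP pose, the force, the opening and the grip force at its end, in the units of the state.
- get_state(): the state, without advancing time (a new reading comes with each control period).
- get_image(name): name is "side" or "top"; returns a dict with "frame" (420x560x3 uint8, red, green, blue), "K" (3x3 intrinsics, pixels), "position" and "orientation" of the camera in the world. Camera axes: x right, y down, z forward; pixel columns grow to the right and rows downward; lengths in m; the calibration is good to about 2 mm. A picture is of the moment at which its call begins. There is no depth.
- sign_off(): hands the job in; it is judged then, once.
Trained networks look in a picture, given as the dict that the camera call returned (one of the last four; its "shot" number tells which), for a name from the list of things; names that differ only in an ending like _2 or _b are one class to them, and where a whole thing is asked for, a point or a joint stands for the part that bears it (a point fixed in the world has none). Each returns a list of dicts, best first, with "score" (0 to 1); they miss things now and then, are a little off and sometimes report something else, mostly with a low value. They report only what shows in the picture. A call takes as long as a camera call. They do not tell look-alikes from the thing itself.
- find_in(query, picture): "point" ([column, row] in pixels, amid what is visible of it).
- place_of(query, picture): "point" ([column, row] in pixels: a listed point, or the origin of a listed thing).
The state is a dict: "clock": time; "qpos": joint angles; "qd": joint speeds; "effort": joint torques, N m; "position": TCP position; "ee_rot": TCP orientation; "contact_force": force on the tool from outside, world axes, zero at the start; "moment": the same for the moment, N m; "width": finger opening in m; "gripper_force": force on a finger pad.
Only numpy, scipy, OpenCV 4.12 (cv2) and the standard library are available. Lean on these libraries where they do the work, as an engineer would, in place of code of your own. Each camera call takes 0.05 s, during which the arm holds its last target. There are 200 camera calls.

TASK

Close the round cable box on the desk: with your fingertips push its cap round by the finger bar until the notch in the cap's edge stands at the red key tab on the box's rim, then press the cap gently straight down until it sits flush and fully home. Only push and press the cap; do not pinch or lift it, and leave the stamp, the USB stick and the clip box where they are. Let go of the cap at the end.

Things in the scene. Friction and masses are not known exactly. Their poses are not given: they have to be found in the camera images.
- cable_box: White round cable box fixed to the desk, 152 mm across at the foot, 142 mm at the rim, rim 32 mm high with a 125 mm wide open well. Origin: centre of its underside on the desk, z up; its +x axis points at the red key. A 12 mm spindle stands on its axis (top 31 mm up) and centres the cap.
- key (a point): Top of the red key pin: 8 mm thick, round-headed, standing in the well 52 mm from the box's axis along the box's +x, its top 23.5 mm above the desk. The cap hides it at the start; a red tab 12 mm wide on the white rim straight outward of it (64 to 80 mm from the axis, top 33 mm above the desk) shows where it is.
- cap: Loose blue-grey disc cap, 116 mm across, 14 mm thick, about 0.25 kg, lying level in the well, free to turn either way on the spindle (1.2 mm play). Origin: centre of its underside, z up; its +x axis points at its notch. At the start its underside is 25 mm above the desk (disc top 39) and its notch 40 to 180 degrees from the key, either side. Seated: underside 18, disc top 32 (flush with the rim).
- bar (a point): Middle of the top of the cap's finger bar, 30 mm above the cap's underside on its axis (55 mm above the desk at the start, 48 seated). The bar is 14 mm wide, stands 16 mm above the disc and runs along the cap's x from -46 to +40 mm, with a yellow line on the half toward the notch. A push of a few N on its side turns the cap; push near an end, for close to the axis it can jam and tip.
- seal (a joint): How far the stiff seal under the cap has been pushed down (m): 0 at the start, 0.007 fully down, a hard stop. It gives way to about 8 N pressed down on the cap and stays where it is pushed to. With the notch within about 3 degrees of the key the cap goes down level, all the way; at a wrong angle its edge catches on the key after 1.5 mm and the cap goes down tipped, high on the key's side.
- notch (a point): Middle of the notch in the cap's rim, at the level of the disc's top, 52 mm from its centre along the cap's +x. The notch is open outward, 13.5 mm wide here, 14 mm deep inward, and passes through the disc; its edges are lined yellow. It must come to stand over the key.
- rubber_stamp: Wooden rubber stamp, 28x52x74 mm, loose bystander standing near the box. Origin: centre of its underside.
- usb_stick: Blue USB stick, 17x52x8 mm, loose bystander lying near the box. Origin: centre of its underside.
- clip_box: Open clear box of paper clips, 38x56x16 mm, loose bystander near the box. Origin: centre of its underside.
Not all that is in view belongs to the job. Leave any green or purple look-alike of the cap alone.

How it is judged:
By the outcome, as a careful person would: the job done as asked, in the order asked, and still so for the second after the job is handed in, with the robot touching nothing.
It also fails if it takes over 64 s, if anything falls off the work surface, if the arm or the gripper's body presses on something with over 40 N, if the wrist force passes 120 N, or if a joint passes its speed limit or range.

## Working session

There is one attempt and no reset: what is moved stays moved. The work goes in short steps, Python scripts to look and compute and a tool call to move; the robot and the scene stay as the last step left them, time stands still between calls to the robot, and variables do not carry over. Pictures are saved under pics/ and viewed, at most 10 in all, crops included, and the job is handed in when it is done.

Besides the shell and the picture viewer there is one more tool, called after "Call:" as name(argument=value, ...) on one line, values as JSON. apply_moves: Moves the arm, as the interface text tells. Its arguments: {"type":"object","properties":{"deltas":{"type":"array"},"squeeze":{"type":"number"}},"required":["deltas"]}

```bash
mkdir -p pics
cat > h.py <<'E'
import numpy as np,cv2
from scipy.spatial.transform import Rotation as R
from rig import *
def Rm(q): return R.from_quat([q[1],q[2],q[3],q[0]]).as_matrix()
def ray(im,p):
    d=Rm(im["orientation"])@np.linalg.inv(im["K"])@np.array([p[0],p[1],1.]); return np.array(im["position"]),d/np.linalg.norm(d)
def atz(im,p,z):
    o,d=ray(im,p); return o+d*(z-o[2])/d[2]
def tri(i1,p1,i2,p2):
    o1,d1=ray(i1,p1);o2,d2=ray(i2,p2)
    s=np.linalg.lstsq(np.c_[d1,-d2],o2-o1,rcond=None)[0]
    a=o1+s[0]*d1;b=o2+s[1]*d2; return (a+b)/2,np.linalg.norm(a-b)
def proj(im,P):
    c=Rm(im["orientation"]).T@(np.array(P)-im["position"]); u=im["K"]@c; return u[:2]/u[2]
def save(im,n): cv2.imwrite("pics/"+n,cv2.cvtColor(im["frame"],cv2.COLOR_RGB2BGR))
E
python3 - <<'E'
from h import *
np.set_printoptions(precision=4,suppress=True)
a=get_image("top");b=get_image("side");save(a,"t0.png");save(b,"s0.png")
cv2.imwrite("pics/both.png",cv2.resize(np.hstack([a["frame"],b["frame"]])[:,:,::-1],(800,300)))
for n,i in(("top",a),("side",b)): print(n,i["position"],i["orientation"],i["K"][0])
for q in["cable_box","key","cap","bar","notch","rubber_stamp","usb_stick","clip_box"]:
    for n,i in(("top",a),("side",b)):
        print(q,n,[(np.round(r["point"],1).tolist(),round(r["score"],2)) for r in place_of(q,i)][:4])
s=get_state();print(s["position"],s["ee_rot"],s["contact_force"],s["clock"],nose_length)
E
```

```text
top [0.5056 0.128  1.1452] [ 0.0239 -0.7014  0.7119 -0.0256] [527.3708   0.     270.569 ]
side [ 0.3522 -0.4603  0.6242] [-0.391   0.9048 -0.1509  0.0754] [467.3403   0.     278.6756]
cable_box top []
cable_box side []
key top [([313.1, 210.8], 0.98)]
key side [([284.8, 262.8], 0.82)]
cap top [([196.9, 277.3], 0.91), ([324.7, 233.6], 0.83), ([231.3, 196.9], 0.74)]
cap side [([266.5, 276.7], 0.83), ([176.7, 196.1], 0.79), ([276.0, 199.6], 0.74)]
bar top [([230.8, 197.0], 0.95), ([331.0, 236.6], 0.85), ([371.3, 274.2], 0.71), ([191.3, 281.0], 0.61)]
bar side [([269.2, 263.9], 0.94), ([177.6, 182.8], 0.73), ([272.2, 188.6], 0.63)]
notch top [([313.3, 211.5], 0.87), ([233.9, 220.2], 0.82), ([185.1, 301.8], 0.61)]
notch side [([287.1, 256.8], 0.93), ([154.9, 187.7], 0.82), ([247.9, 204.8], 0.57)]
rubber_stamp top [([328.4, 162.1], 0.74), ([269.1, 267.5], 0.72)]
rubber_stamp side [([204.3, 244.5], 0.7)]
usb_stick top [([371.3, 274.6], 0.57)]
usb_stick side [([228.1, 353.3], 0.58)]
clip_box top [([328.8, 163.6], 0.67)]
clip_box side [([352.8, 272.5], 0.9)]
[0.2317 0.5263 0.2483] [0.     0.2059 0.9786 0.0001] [ 0.9826  0.7118 -0.3291] 0.9 0.017
```

View pics/t0.png

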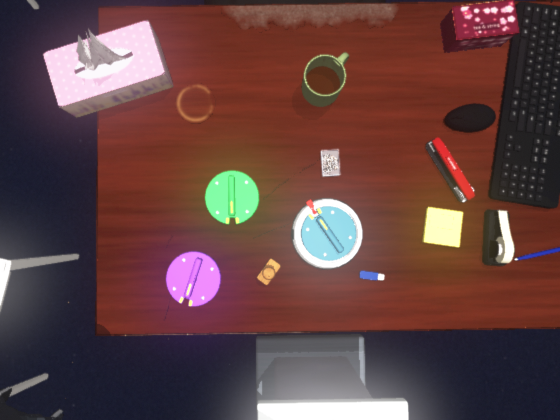

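View pics/s0.png

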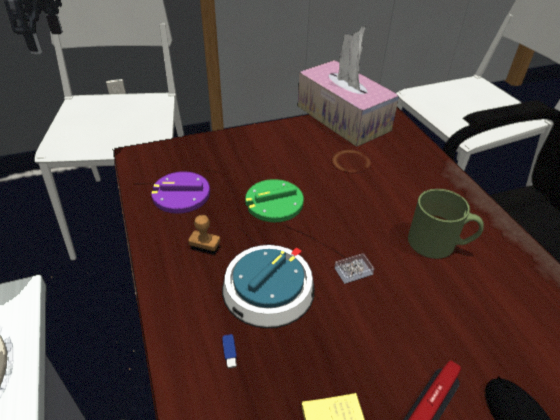

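The top view shows three candidates for the cap: blue-grey in the white box at (328,234), green at (231,197) and purple at (193,279). The blue-grey one fits, because it sits in the white box with the red tab at about (313,209). I'll confirm it in one crop.

Run:
```python
from h import *
np.set_printoptions(precision=4,suppress=True)
t=cv2.imread("pics/t0.png")[190:280,280:380];s=cv2.imread("pics/s0.png")[235:325,218:318]
cv2.imwrite("pics/c0.png",np.hstack([cv2.resize(x,(400,360),interpolation=cv2.INTER_CUBIC) for x in(t,s)]))
a=get_image("top");b=get_image("side")
for n,i in(("top",a),("side",b)):
    f=i["frame"];h=cv2.cvtColor(f,cv2.COLOR_RGB2HSV)
    x0,x1,y0,y1=(285,372,192,275) if n=="top" else (218,318,240,325)
    m={"red":((h[...,0]<8)|(h[...,0]>172))&(h[...,1]>170)&(h[...,2]>150),"yel":(h[...,0]>20)&(h[...,0]<36)&(h[...,1]>110)&(h[...,2]>120),"blue":(h[...,0]>85)&(h[...,0]<112)&(h[...,1]>90)}
    for k,v in m.items():
        w=np.zeros_like(v);w[y0:y1,x0:x1]=v[y0:y1,x0:x1]
        c=cv2.connectedComponentsWithStats(w.astype(np.uint8))
        for j in range(1,c[0]):
            if c[2][j,4]>3: print(n,k,c[2][j],c[3][j],atz(i,c[3][j],.033 if k=="red" else .039)[:2])
print(tri(a,(331,236.6),b,(269.2,263.9)))
```

```text
top blue [327 207   5   3   9] [328.8889 207.7778] [0.5615 0.0026]
top blue [333 208  22  42 353] [345.7734 225.4051] [ 0.524  -0.0319]
top blue [316 215  29  39 250] [332.436 237.048] [ 0.5001 -0.0034]
top blue [327 238   4   6   6] [328.6667 240.5   ] [0.493  0.0046]
side red [293 248   8   7  40] [296.125 250.9  ] [0.572  0.0405]
side yel [281 251   3   3   5] [282. 252.] [0.5461 0.0406]
side yel [272 255  10   9  24] [276.    259.125] [0.5312 0.0286]
side yel [289 256   5   5  15] [291.0667 258.3333] [0.5557 0.0223]
side blue [ 233  249   71   58 3022] [267.4874 278.5632] [ 0.5046 -0.0063]
(array([0.5054, 0.0014, 0.0657]), np.float64(0.008690525848403454))
```

View pics/c0.png

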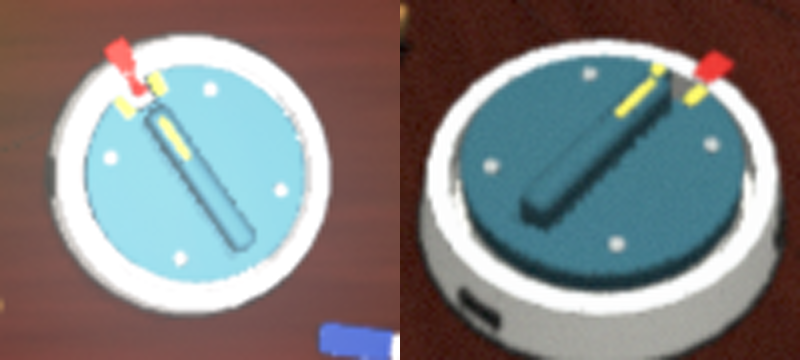

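The crop shows the blue-grey cap in the white box. The tab is at about (309,203) in the top view, and the red key pin shows in the notch at about (314,212). So the notch is already close to the key, which the text did not lead me to expect. I'll measure the angle carefully from both views.

```bash
cat > m.py <<'E'
from h import *
np.set_printoptions(precision=4,suppress=True)
def meas(i,n,zc=.039):
    f=i["frame"];h=cv2.cvtColor(f,cv2.COLOR_RGB2HSV).astype(int)
    H,S,V=h[...,0],h[...,1],h[...,2]
    c=proj(i,[.502,-.003,.04]);yy,xx=np.mgrid[:420,:560];near=np.hypot(xx-c[0],yy-c[1])<48
    W=lambda m,z:np.array([atz(i,p[::-1],z)[:2] for p in np.argwhere(m&near)])
    blue=(H>82)&(H<115)&(S>50)
    k,_=cv2.findContours(cv2.morphologyEx((blue&near).astype(np.uint8),cv2.MORPH_CLOSE,np.ones((5,5))),cv2.RETR_EXTERNAL,cv2.CHAIN_APPROX_NONE)
    k=max(k,key=cv2.contourArea)[:,0]; q=np.array([atz(i,p,zc)[:2] for p in cv2.convexHull(k)[:,0]]).astype(np.float32)
    from scipy.optimize import least_squares
    r=least_squares(lambda v:np.hypot(q[:,0]-v[0],q[:,1]-v[1])-v[2],[.5,0,.058],loss="soft_l1",f_scale=.001).x
    print(n,"cap c,r",r)
    ax=r[:2]
    for nm,m,z in(("red",((H<9)|(H>171))&(S>110)&(V>170),.033),("yel",(H>18)&(H<38)&(S>45)&(V>120),zc)):
        cc=cv2.connectedComponentsWithStats((m&near).astype(np.uint8))
        for j in range(1,cc[0]):
            if cc[2][j,4]>2:
                for zz in ((z,.0235) if nm=="red" else (z,z+.016)):
                    P=atz(i,cc[3][j],zz)[:2]-ax;print(" ",nm,cc[2][j,4],cc[3][j],"z",zz,"r",np.hypot(*P)*1e3,"ang",np.degrees(np.arctan2(P[1],P[0])))
E
python3 - <<'E'
from m import *
for n in("top","side"):meas(get_image(n),n)
E
```

```text
top cap c,r [0.5088 0.0051 0.0567]
  red 43 [309.6047 203.1163] z 0.033 r 73.6441149287203 ang 30.45867698294956
  red 43 [309.6047 203.1163] z 0.0235 r 73.7705339255097 ang 29.745370512119823
  red 10 [313.6 211. ] z 0.033 r 55.082840246406484 ang 32.051394060922895
  red 10 [313.6 211. ] z 0.0235 r 55.02709949424161 ang 31.11018250496645
  yel 17 [318.7059 210.4706] z 0.039 r 51.036517575512704 ang 21.846544725623886
  yel 17 [318.7059 210.4706] z 0.055 r 50.9437948192059 ang 23.721172057370637
  yel 15 [310.6667 216.0667] z 0.039 r 50.899169300176 ang 45.18982380622284
  yel 15 [310.6667 216.0667] z 0.055 r 51.40696919730919 ang 46.62234154229809
  yel 22 [323.1364 224.2273] z 0.039 r 21.079711653071506 ang 29.307442194885837
  yel 22 [323.1364 224.2273] z 0.055 r 21.661287651750936 ang 33.46949226925531
side cap c,r [ 0.5074 -0.0014  0.0591]
  red 46 [295.6957 251.3043] z 0.033 r 75.78445407884651 ang 32.938731906631055
  red 46 [295.6957 251.3043] z 0.0235 r 83.24511442587291 ang 36.2681526580079
  yel 9 [282. 252.] z 0.039 r 57.143789736494675 ang 47.28238782643817
  yel 9 [282. 252.] z 0.055 r 43.817844068811475 ang 40.206969713940246
  yel 33 [276.5758 258.8788] z 0.039 r 39.17269336493058 ang 50.47733706019024
  yel 33 [276.5758 258.8788] z 0.055 r 26.150943763294205 ang 40.09083294542735
  yel 24 [291.5 258. ] z 0.039 r 54.88213044074536 ang 26.112770525692916
  yel 24 [291.5 258. ] z 0.055 r 45.04199204831902 ang 14.064700622802603
```

The top view puts the notch at about 33.5° and the key at about 30.8°. The side view gives a similar offset of 3–4°, so the cap needs to turn about 3° clockwise. I'll bring the closed fingertips beside the notch end of the bar.

Call:
apply_moves(deltas=[0,-462,-322,100,33,0,-462,-322,100,33,0,-462,-322,100,33,0,-462,-322,100,33,0,-462,-322,100,33,0,-462,-322,100,33,0,-462,-322,100,33,0,-462,-322,100,33,0,-462,-322,100,33,0,-462,-322,100,33,0,-462,-322,100,33,0,-462,-322,100,33], squeeze=20)

```text
clock: 2.1
position: [0.4888, 0.104, 0.1608]
ee_rot: [0.0, 0.475, 0.88, 0.0]
contact_force: [0.4, 0.0, -0.1]
width: -0.0002
gripper_force: 0.0
```

Call:
apply_moves(deltas=[0,0,0,0,0,0,0,0,0,0])

```text
clock: 2.27
position: [0.4888, 0.104, 0.1604]
ee_rot: [-0.0, 0.477, 0.879, -0.0]
contact_force: [-1.0, 0.4, 0.2]
width: 0.0004
gripper_force: 0.0
```

Call:
apply_moves(deltas=[0,-35,-1,30,0,0,-68,-2,60,0,0,-68,-2,60,0,0,-68,-2,60,0])

```text
clock: 2.6
position: [0.5225, 0.048, 0.0992]
ee_rot: [-0.002, 0.476, 0.88, -0.001]
contact_force: [0.6, 0.4, -0.2]
width: -0.0004
gripper_force: 0.0
```

Run:
```python
from m import *
a=get_image("top");b=get_image("side")
s=get_state();p=s["position"];print(p,s["contact_force"])
x=Rm(s["ee_rot"])[:,0];y=Rm(s["ee_rot"])[:,1];print(x,y)
o=[]
for n,i in(("t",a),("s",b)):
    f=i["frame"][:,:,::-1].copy();c=proj(i,[.509,.004,.04]).astype(int)
    k=cv2.resize(f[c[1]-70:c[1]+50,c[0]-60:c[0]+60],(400,400),interpolation=cv2.INTER_CUBIC)
    q=(proj(i,np.array(p)-[0,0,.017])-c+[60,70])*400/120
    cv2.drawMarker(k,tuple(int(v) for v in q),(255,0,255),0,14,1);o.append(k)
cv2.imwrite("pics/c1.png",np.hstack(o))
```

```text
[0.5228 0.0493 0.1013] [ 0.7267 -0.442   0.3971]
[-0.5485  0.8362  0.0014] [ 0.8362  0.5485 -0.0001]
```

View pics/c1.png

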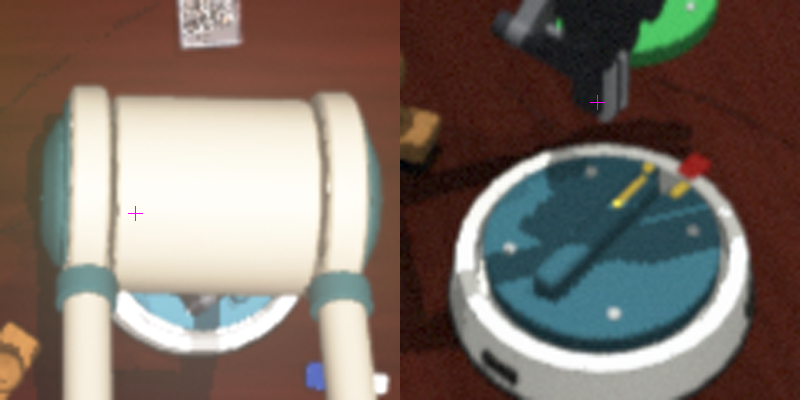

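The side view shows the closed fingertips above and to the left of the notch end of the bar, at about (600,110) in the crop, and they match the projected tip. I'll go down beside the bar, then creep in.

Call:
apply_moves(deltas=[0,0,0,20,0,0,0,0,37,0,0,0,0,37,0,0,0,0,37,0])

```text
clock: 3.03
position: [0.5229, 0.0494, 0.0647]
ee_rot: [-0.0, 0.475, 0.88, 0.0]
contact_force: [0.6, -0.6, 0.5]
width: -0.0001
gripper_force: 0.0
```

Call:
apply_moves(deltas=[0,-3,0,0,0,0,-6,0,0,0,0,-7,0,0,0,0,-8,0,0,0,0,-8,0,0,0])

```text
clock: 3.45
position: [0.5284, 0.0409, 0.0644]
ee_rot: [0.001, 0.476, 0.88, 0.0]
contact_force: [-0.5, 0.7, 0.1]
width: -0.0001
gripper_force: 0.0
```

Run:
```python
from m import *
b=get_image("side");meas(b,"side");s=get_state();print(s["position"],s["contact_force"])
```

```text
side cap c,r [ 0.5074 -0.0016  0.0591]
  yel 7 [282.     251.7143] z 0.039 r 57.88916003861244 ang 47.71811603667897
  yel 7 [282.     251.7143] z 0.055 r 44.48917590641845 ang 40.87603092389868
  yel 27 [276.2593 258.963 ] z 0.039 r 38.962074709029075 ang 51.36555164434682
  yel 27 [276.2593 258.963 ] z 0.055 r 25.847985424478498 ang 41.30021546040783
  yel 22 [291.3636 258.    ] z 0.039 r 54.78512399771287 ang 26.51287898573266
  yel 22 [291.3636 258.    ] z 0.055 r 44.872596409399925 ang 14.511935480917698
[0.5282 0.041  0.0642] [-0.5481  0.2858  0.0696]
```

Call:
apply_moves(deltas=[0,-1,0,2,0,0,-2,0,2,0,0,-2,0,2,0])

```text
clock: 3.75
position: [0.5288, 0.0394, 0.0616]
ee_rot: [-0.0, 0.475, 0.88, -0.0]
contact_force: [-0.3, 0.2, -0.4]
width: 0.0002
gripper_force: 0.0
```

Call:
apply_moves(deltas=[0,-1,0,0,0,0,-1,0,0,0])

```text
clock: 3.92
position: [0.5296, 0.0387, 0.0618]
ee_rot: [-0.0, 0.475, 0.88, 0.0]
contact_force: [0.3, 0.8, -0.5]
width: -0.0002
gripper_force: 0.2
```

Call:
apply_moves(deltas=[0,-1,0,0,0,0,-1,0,0,0])

```text
clock: 4.08
position: [0.5302, 0.0378, 0.0618]
ee_rot: [0.0, 0.475, 0.88, 0.0]
contact_force: [-1.2, -0.0, -0.6]
width: -0.0005
gripper_force: 0.2
```

Run:
```python
from m import *
b=get_image("side");meas(b,"side");s=get_state();print(s["position"],s["contact_force"])
```

```text
side cap c,r [ 0.5083 -0.0023  0.0591]
  yel 10 [283.5 251.8] z 0.039 r 58.61667585457956 ang 46.46614864773924
  yel 10 [283.5 251.8] z 0.055 r 45.33330786557749 ang 39.455117251628664
  yel 23 [277.8261 259.0435] z 0.039 r 39.65754370367632 ang 49.361198767107496
  yel 23 [277.8261 259.0435] z 0.055 r 26.74574268069004 ang 38.76260496597265
  yel 20 [292.75 258.9 ] z 0.039 r 54.46092257201923 ang 24.396571504238487
  yel 20 [292.75 258.9 ] z 0.055 r 44.958555459248764 ang 12.009708503787046
[0.5302 0.0378 0.0619] [-0.2039  0.5587 -0.7419]
```

It has turned by about 2°. I'll back off and look again from both views.

Call:
apply_moves(deltas=[0,12,0,0,0,0,25,0,0,0,0,60,0,-40,0,0,100,0,-50,0,0,140,0,-50,0,0,170,0,-50,0,0,180,0,-50,0,0,180,0,-50,0])

```text
clock: 4.8
position: [0.4284, 0.1907, 0.112]
ee_rot: [-0.001, 0.473, 0.881, -0.0]
contact_force: [-0.1, -0.0, 0.2]
width: -0.0001
gripper_force: 0.0
```

Run:
```python
from m import *
a=get_image("top");b=get_image("side");meas(a,"top");meas(b,"side");s=get_state();print(s["position"],s["contact_force"])
o=[]
for n,i in(("t",a),("s",b)):
    c=proj(i,[.509,.004,.04]).astype(int)
    o.append(cv2.resize(i["frame"][c[1]-45:c[1]+45,c[0]-50:c[0]+50,::-1],(400,360),interpolation=cv2.INTER_CUBIC))
cv2.imwrite("pics/c2.png",np.hstack(o))
```

```text
top cap c,r [0.5096 0.004  0.057 ]
  red 44 [309.7045 203.2727] z 0.033 r 73.20539387002088 ang 31.50254310269979
  red 44 [309.7045 203.2727] z 0.0235 r 73.31177649711464 ang 30.783175488145684
  red 12 [313.4167 211.25  ] z 0.033 r 54.86434636026876 ang 34.09450131900219
  red 12 [313.4167 211.25  ] z 0.0235 r 54.774531484163006 ang 33.15746694667939
  yel 19 [319.7368 209.8421] z 0.039 r 51.17133949623089 ang 20.50423724348274
  yel 19 [319.7368 209.8421] z 0.055 r 51.03430451126147 ang 22.412575726398725
  yel 17 [311.7647 214.8824] z 0.039 r 51.28228394719211 ang 42.85773309874861
  yel 17 [311.7647 214.8824] z 0.055 r 51.73619166659178 ang 44.356486782937566
  yel 22 [323.8636 223.7727] z 0.039 r 21.052459055508024 ang 28.04638050089794
  yel 22 [323.8636 223.7727] z 0.055 r 21.600866615387073 ang 32.319048260680134
side cap c,r [ 0.5081 -0.0021  0.0591]
  red 46 [295.6957 251.3043] z 0.033 r 75.58430462042622 ang 33.704044382010466
  red 46 [295.6957 251.3043] z 0.0235 r 83.10346221682317 ang 36.971326346644446
  yel 10 [283.5 252.2] z 0.039 r 57.83574635678903 ang 45.82866132155305
  yel 10 [283.5 252.2] z 0.055 r 44.660602673140836 ang 38.529300685727755
  yel 29 [277.4138 259.3448] z 0.039 r 38.815148466257035 ang 49.53287258609368
  yel 29 [277.4138 259.3448] z 0.055 r 25.921938062679324 ang 38.659193585699185
  yel 23 [292.5652 258.8696] z 0.039 r 54.43697531778306 ang 24.422247343041104
  yel 23 [292.5652 258.8696] z 0.055 r 44.936212922493894 ang 12.026080461411862
[0.4312 0.1887 0.112 ] [-0.0977  0.8221  0.0964]
```

View pics/c2.png

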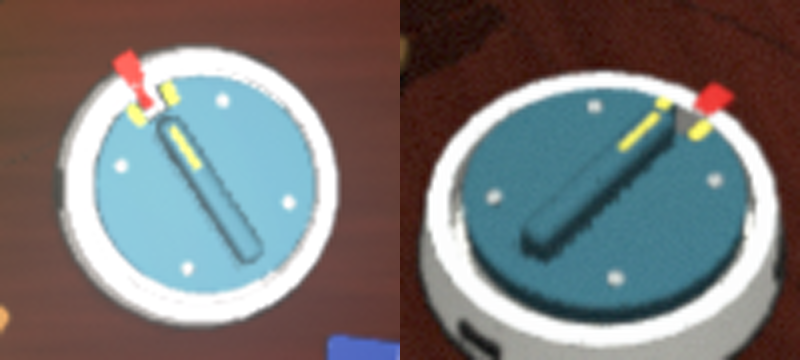

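Top view: the pin at (145,97) in the crop now sits close to the middle of the yellow edges at (137,115) and (170,93). Before pressing I'll check once with a rim fit for the box axis, measured in the same picture.

Run:
```python
from m import *
from scipy.optimize import least_squares
for n in("top","side"):
    i=get_image(n);f=i["frame"];h=cv2.cvtColor(f,cv2.COLOR_RGB2HSV).astype(int);g=f.max(2).astype(float);gr=cv2.GaussianBlur(f,(3,3),0)[...,1].astype(float)
    # radial search: green-channel: outer rim edge (white->wood), r 66..76 at z .032
    def edge(c,z,lo,hi,im):
        out=[]
        for t in np.radians(np.arange(0,360,5)):
            if n=="side" and not 20<np.degrees(t)<200: continue   # far side only: foot does not show
            rs=np.linspace(lo,hi,40);v=[]
            for r in rs:
                u=proj(i,[c[0]+r*np.cos(t),c[1]+r*np.sin(t),z]);v.append(cv2.getRectSubPix(im.astype(np.float32),(1,1),(float(u[0]),float(u[1])))[0,0])
            d=np.abs(np.diff(v));r=rs[d.argmax()];out.append([c[0]+r*np.cos(t),c[1]+r*np.sin(t)])
        return np.array(out)
    c=np.array([.509,.004])
    for _ in range(3):
        q=edge(c,.032,.062,.082,gr);R0=.071
        c=least_squares(lambda v:np.hypot(q[:,0]-v[0],q[:,1]-v[1])-R0,c,loss="soft_l1",f_scale=.001).x
    box=c
    cc={}
    H,S,V=h[...,0],h[...,1],h[...,2]
    u0=proj(i,[.509,.004,.04]);yy,xx=np.mgrid[:420,:560];near=np.hypot(xx-u0[0],yy-u0[1])<48
    def com(m,z):
        k=cv2.connectedComponentsWithStats((m&near).astype(np.uint8));return [(k[2][j,4],atz(i,k[3][j],z)[:2]) for j in range(1,k[0]) if k[2][j,4]>4]
    red=com(((H<9)|(H>171))&(S>110)&(V>170),.033);yel=com((H>18)&(H<38)&(S>45)&(V>120),.039)
    tab=max(red,key=lambda r:r[0])[1]-box
    Y=sorted([p for _,p in yel],key=lambda p:-np.hypot(*(p-box)))[:2]
    w=(Y[0]+Y[1])/2-box;e=Y[0]-Y[1];e=e*np.sign(e[1]);A=lambda p:np.degrees(np.arctan2(p[1],p[0]))
    print(n,"box",box,"tab",np.hypot(*tab)*1e3,A(tab),"notch",np.hypot(*w)*1e3,A(w),"edge-normal",A(e)-90,np.hypot(*e)*1e3)
```

```text
top box [0.5086 0.0061] tab 72.98215624194745 29.694544344534318 notch 50.0409712535902 29.056883040121146 edge-normal 31.366973646668797 19.85952328151225
side box [0.5089 0.0029] tab 72.21910155573129 30.762071522200632 notch 51.71411182012245 31.46232323997848 edge-normal 26.02605434786004 21.117221580696057
```

The two views agree that the notch is within 1° of the key. I'll press on the middle of the bar.

Call:
apply_moves(deltas=[0,-40,-8,0,0,0,-80,-15,0,0,0,-120,-22,0,0,0,-160,-30,0,0,0,-197,-36,0,0,0,-197,-36,0,0,0,-197,-36,15,0,0,-197,-36,30,0,0,-197,-36,33,0,0,-197,-36,33,0])

```text
clock: 5.83
position: [0.5085, 0.0032, 0.0777]
ee_rot: [-0.001, 0.476, 0.879, -0.001]
contact_force: [-0.3, -0.1, 1.1]
width: 0.0003
gripper_force: 0.0
```

```bash
python3 -c "
from h import *
s=get_state();print(s['position'],s['contact_force'],s['ee_rot'])
i=get_image('side');c=proj(i,[.509,.004,.05]).astype(int)
cv2.imwrite('pics/c3.png',cv2.resize(i['frame'][c[1]-70:c[1]+50,c[0]-60:c[0]+60,::-1],(480,480),interpolation=cv2.INTER_CUBIC))"
```

```text
[0.50845402 0.00315397 0.07765371] [-0.34502915 -0.08270742  1.10424843] [-1.49367919e-03  4.76132863e-01  8.79371903e-01 -5.68009041e-04]
```

View pics/c3.png

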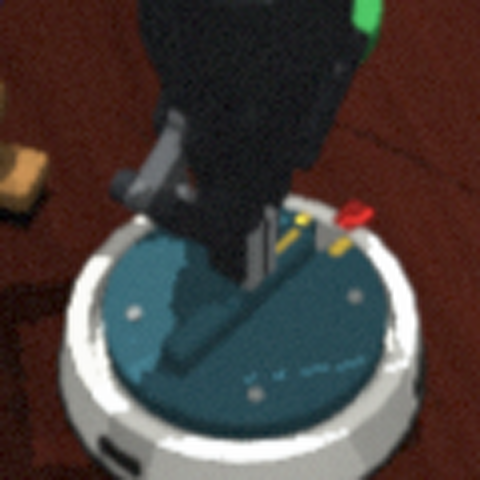

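The fingertips are just over the middle of the bar, at about (258,280) in the crop. I'll press down slowly.

Call:
apply_moves(deltas=[0,0,0,2,0,0,0,0,4,0,0,0,0,5,0,0,0,0,6,0,0,0,0,6.5,0,0,0,0,7,0,0,0,0,7,0])

```text
clock: 6.47
position: [0.5094, 0.004, 0.0719]
ee_rot: [0.0, 0.475, 0.88, 0.0]
contact_force: [-0.6, -0.3, -0.3]
width: -0.0001
gripper_force: 0.0
```

Call:
apply_moves(deltas=[0,0,0,0.5,0,0,0,0,1,0,0,0,0,1.5,0,0,0,0,2,0])

```text
clock: 6.8
position: [0.5095, 0.004, 0.0707]
ee_rot: [0.0, 0.475, 0.88, 0.0]
contact_force: [-2.3, 1.0, 6.6]
width: 0.0001
gripper_force: 3.4
```

Call:
apply_moves(deltas=[0,0,0,0.5,0,0,0,0,1,0,0,0,0,1.5,0,0,0,0,2,0])

```text
clock: 7.13
position: [0.5095, 0.004, 0.0687]
ee_rot: [0.0, 0.475, 0.88, 0.0]
contact_force: [-1.0, 1.0, 7.4]
width: -0.0002
gripper_force: 3.4
```

Call:
apply_moves(deltas=[0,0,0,0.5,0,0,0,0,1,0,0,0,0,1.5,0,0,0,0,2,0])

```text
clock: 7.47
position: [0.5095, 0.004, 0.0668]
ee_rot: [0.0, 0.475, 0.88, 0.0]
contact_force: [-1.4, 0.7, 6.1]
width: 0.0006
gripper_force: 3.4
```

```bash
python3 -c "
from h import *
s=get_state();print(s['position'],s['contact_force'],s['moment'])
i=get_image('side');c=proj(i,[.509,.004,.05]).astype(int)
cv2.imwrite('pics/c4.png',cv2.resize(i['frame'][c[1]-60:c[1]+60,c[0]-60:c[0]+60,::-1],(480,480),interpolation=cv2.INTER_CUBIC))"
```

```text
[0.50950206 0.00400392 0.06676591] [-1.35453785  0.68013813  6.13171423] [ 0.02296341  0.27851917 -0.0155469 ]
```

View pics/c4.png

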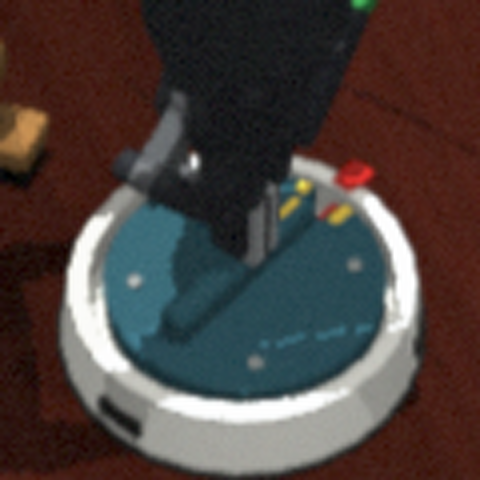

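The cap is going down level, and the red pin now shows in the notch at about (325,210) in the crop. I'll press on to the hard stop.

Call:
apply_moves(deltas=[0,0,0,0.5,0,0,0,0,1,0,0,0,0,1.5,0,0,0,0,1.5,0])

```text
clock: 7.85
position: [0.5095, 0.004, 0.0652]
ee_rot: [0.0, 0.475, 0.88, 0.0]
contact_force: [-1.9, 1.2, 6.1]
width: 0.0
gripper_force: 3.1
```

Call:
apply_moves(deltas=[0,0,0,0.4,0,0,0,0,0.7,0,0,0,0,1,0,0,0,0,1,0])

```text
clock: 8.18
position: [0.5095, 0.004, 0.0647]
ee_rot: [0.0, 0.475, 0.88, 0.0]
contact_force: [-1.2, -0.1, 9.3]
width: -0.0001
gripper_force: 4.9
```

Call:
apply_moves(deltas=[0,0,0,0.5,0,0,0,0,1,0,0,0,0,1,0,0,0,0,1,0])

```text
clock: 8.52
position: [0.5096, 0.004, 0.0645]
ee_rot: [0.001, 0.475, 0.88, 0.0]
contact_force: [-3.5, 1.4, 16.2]
width: 0.0001
gripper_force: 8.1
```

Hard stop: the force climbs with hardly any travel, and the TCP is at the seated height. I'll let go and check.

Call:
apply_moves(deltas=[0,0,0,-5,0,0,0,0,-20,0,0,0,0,-50,0,0,40,0,-60,0,0,80,0,-60,0,0,120,0,-60,0,0,160,0,-60,0,0,190,0,-60,0,0,190,0,-60,0,0,190,0,-60,0])

```text
clock: 9.35
position: [0.4043, 0.1638, 0.1225]
ee_rot: [0.0, 0.474, 0.881, 0.0]
contact_force: [0.9, 0.3, -0.6]
width: -0.0003
gripper_force: 0.0
```

Run:
```python
from m import *
a=get_image("top");b=get_image("side");s=get_state();print(s["position"],s["contact_force"])
for n,i in(("t",a),("s",b)):meas(i,n,.032)
o=[]
for i in(a,b):
    c=proj(i,[.509,.004,.04]).astype(int)
    o.append(cv2.resize(i["frame"][c[1]-45:c[1]+45,c[0]-50:c[0]+50,::-1],(400,360),interpolation=cv2.INTER_CUBIC))
cv2.imwrite("pics/c5.png",np.hstack(o))
```

```text
[0.4059 0.1626 0.1226] [-0.1616  0.4901 -0.5014]
t cap c,r [0.5096 0.0042 0.0568]
  red 44 [309.7045 203.2727] z 0.033 r 73.12231304996129 ang 31.39393398671445
  red 44 [309.7045 203.2727] z 0.0235 r 73.23044424969859 ang 30.67391788917107
  red 12 [313.4167 211.25  ] z 0.033 r 54.775116623439025 ang 33.95359757798941
  red 12 [313.4167 211.25  ] z 0.0235 r 54.68752045077688 ang 33.014824717881574
  yel 16 [319.5 210. ] z 0.032 r 51.06135677954088 ang 20.161341473928623
  yel 16 [319.5 210. ] z 0.048 r 50.91579429701845 ang 22.063442022003414
  yel 17 [311.     215.1176] z 0.032 r 51.74733619522246 ang 43.74509457909745
  yel 17 [311.     215.1176] z 0.048 r 52.2100184323752 ang 45.19896715972507
  yel 21 [323.619  223.8095] z 0.032 r 20.948875837789238 ang 27.067948055413726
  yel 21 [323.619  223.8095] z 0.048 r 21.467690240317637 ang 31.369908343031494
s cap c,r [0.5088 0.0005 0.0583]
  red 46 [295.6957 251.3043] z 0.033 r 73.57723954038808 ang 32.35655751221658
  red 46 [295.6957 251.3043] z 0.0235 r 80.99677294387307 ang 35.83103841020941
  red 12 [289.25 260.5 ] z 0.033 r 50.06648190705996 ang 27.625130460564712
  red 12 [289.25 260.5 ] z 0.0235 r 56.79044053634623 ang 33.075538190301344
  yel 14 [283.5    254.7143] z 0.032 r 56.14100596975588 ang 44.6313570832712
  yel 14 [283.5    254.7143] z 0.048 r 43.26936953340195 ang 36.809911738564416
  yel 33 [277.2424 262.3636] z 0.032 r 35.85602831195924 ang 47.7060350773046
  yel 33 [277.2424 262.3636] z 0.048 r 23.426704317452796 ang 34.757731727982126
  yel 23 [292.7391 261.4783] z 0.032 r 53.44245776283098 ang 22.117746323758155
  yel 23 [292.7391 261.4783] z 0.048 r 44.51619614184358 ang 9.213432755208293
```

View pics/c5.png

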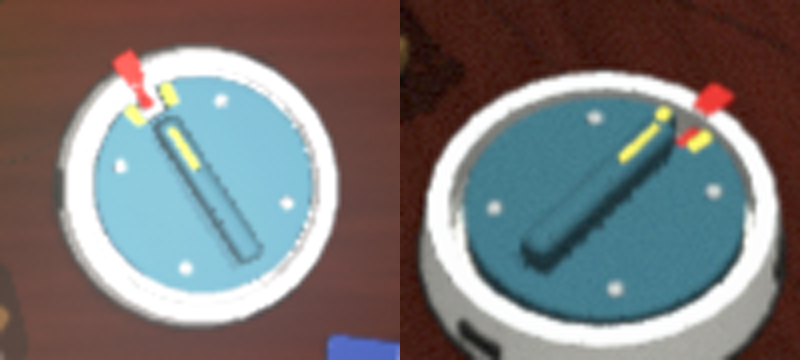

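The cap lies flush and level with the red pin in its notch, at about (686,137) in the crop. The fingertips stopped at a bar height of 48 mm, which is the seated height.

```bash
python3 -c "from rig import *;print(sign_off())"
```

```text
the job is handed in; nothing more can be done
None
```

The cable box is closed and handed in: I pushed the cap about 2° by its bar to line its notch up with the key (it started only about 3° off, not 40° or more), pressed it flush to the hard stop (about 16 N at most), and let go at about 9.4 s without approaching the stamp, USB stick or clip box.

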